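# Click a bauble holder onto the decorating stand

## Task

Set up the decorating stand for the next bauble: pick up the holder with the square barrel, set it over the stand's square drive, turn it until it drops onto the square, then press it down until the spring ball clicks and the barrel sits fully home on the collar, and let go. Feel your way: never press on the stand's sprung head with more than about 30 N, and leave the other things on the bench where they are.

Things in the scene. Friction and masses are not known exactly. Their poses are not given: they have to be found in the camera images.
- holder: Holder to fit: plain aluminium square barrel 34 x 34 mm, 44 mm tall, with a 20 mm round post and tapered rubber plug on top (72 mm in all, about 160 g). Stands upright on the bench, open end down. Origin: centre of the underside; z up; x, y square to the flat sides. Square bore in the underside: 17.6 mm wide, 30 mm deep, sides parallel to the barrel's.
- holder_grip (a point): Centre of the holder, 30 mm above its underside: the height to grip, across two flat sides (34 mm). Each of the four bore walls has a 10 x 10 mm window (the ball's dimple), 5 to 15 mm above the underside, so any of the four quarter turns fits.
- collar (a point): Centre of the top of the flat steel collar, 42 mm across and 60 mm above the bench: the head of the fixed grey decorating stand (foot 120 mm across and 18 mm high, column 50 mm across and 44 mm high, small brake knob on its side). At home the holder's underside rests on this collar.
- drive_top (a point): On the stand's axis at the top of its square steel drive: 16 mm wide, 26 mm tall, top 4 mm tapering to 11 mm. A stiff brake (0.4 N m) holds it at ANY angle about the vertical, which is not measured nor shown by this point's axes: feel or look. Turned wrongly, the holder rests 21 to 26 mm above the collar, lowest near the right angle; within about 5 degrees and 1 mm it drops on freely.
- ball_height (a point): On the stand's axis, 10 mm above the collar: height of the 10 mm spring ball, which stands 3 mm out of one side of the drive. The dropped holder stops on it with its underside 13 to 14 mm above the collar. The ball gives way to 6 to 15 N of downward push and snaps into a window over the last 5 mm before home.
- round_holder: Bystander: another holder, round barrel 38 mm across and 44 mm tall, same post on top, 72 mm tall in all; does not fit this drive. Origin: centre of its underside.
- jar: Bystander: small amber glass paint jar, 42 mm across, 62 mm tall, white cap. Origin: centre of its underside.
- mug: Bystander: blue ceramic mug, 80 mm across, 95 mm tall, with a handle. Origin: centre of its underside.
- bauble: Bystander: white bauble, 68 mm, hung from a wire on a black disc foot of 90 mm; 136 mm tall. Origin: centre of the foot's underside.
- head (a joint): Sink of the stand's sprung head (collar and drive together) into the column, in m, 0 when unloaded. A stiff cushion spring: after the first 2 to 3 N it sinks 0.1 mm per newton of downward push, so 30 N is just under 3 mm; its hard stop is at 6 mm.

How it is judged:
By the outcome, as a careful person would: the job done as asked, in the order asked, and still so for the second after the job is handed in, with the robot touching nothing.
It also fails if it takes over 72 s, if anything falls off the work surface, if the arm or the gripper's body presses on something with over 40 N, if the wrist force passes 120 N, or if a joint passes its speed limit or range.

## Robot

A 6-joint arm with a two-finger parallel gripper is mounted at the origin on the work surface. World frame = base frame: x ahead of the robot, y to its left, z up, the work surface at z = 0. Lengths are in mm, angles in rad, forces in N, time in s.
With the tool pointing down it reaches from about 300 to 775 mm from the base axis. Payload 14.6 kg.
Tool frame: the origin (TCP) lies between the finger pads; the fingertips stand manip.tip_reach ahead of it and the grasp point (between the pads) lies 5 mm behind it (manip.tip_reach is the distance from the TCP to the fingertips, in mm); z points along the fingers, y is the line along which they close (so a half turn about z gives the same grasp; the last joint's range is limited). The gripper opens to 94 mm and grips with 3 to 60 N. Pads are 16 mm wide; open, the fingers measure 119 mm over their backs; the gripper's body (75 mm by 177 mm) begins 78 mm behind the grasp point.
Start: joints at [-1.354, 0.3, 1.521, -0, 1.321, -0.067], TCP at [153.996, -527.991, 219.446] pointing down, gripper open.
Joint ranges: [-3.03, 3.03], [-0.79, 2.21], [0.23, 2.52], [-1.04, 4.18], [0, 3.07], [-2.55, 2.55]. Speed limits (rad/s): [2.22, 2.22, 2.57, 3.14, 3.14, 3.14].

## Interface

Orientations are given as [roll, pitch, yaw] about the fixed x, y, z axes, in that order (R = Rz(yaw) Ry(pitch) Rx(roll)).
In Python, from cell import manip gives the robot as it stands. The module is installed in compiled form; this text tells all that it offers.
- The arm moves only by the shell command python3 -m creep 'ROWS' [FORCE]. ROWS is JSON, a list of rows, each a list of 3 entries, a list of its own where there are three numbers: the opening, from -1 (shut) to 1 (fully open), then the shift along the tool's x, y, z in cm, then the turn about the tool's z in units of 5 degrees (1.0 is 5 degrees). In form: [[grip, [tx, ty, tz], roll], ...]. A call has 1 to 12 rows; each row is the pose to reach, as a shift and turn from the pose commanded when the call began, along the tool's axes at that moment; what a row does not reach only later rows make up. A row lasts 1/10 s, in which the tool goes at most 50 mm and 8.59 degrees, less where a joint would pass 70% of its speed; a pose out of reach is approached as far as the arm can. A call with a gripper value outside its range is refused whole. The fingers move at their own pace and stop on an object; FORCE is the grip in N (left out, the last holds). Time passes only in rows, so rows that repeat a pose let the fingers close. It gives the time, the measured TCP pose, the force, the opening and the grip force at its end, in the units of the state.
- manip.read_state(): the state, without advancing time (a new reading comes with each control period).
- manip.camera(name): name is "scene" or "top" or "wrist"; returns the picture (420x560x3 uint8, red, green, blue); there is no depth.
- manip.camera_params(name): a dict with "fovy" (degrees; the focal length in pixels is half the picture's height over the tangent of half this angle, whatever the lens; pixels are square), "cx", "cy" (the principal point, pixels), "origin" and "attitude" of the camera in the world. Camera axes: x right, y down, z forward; pixel columns grow to the right and rows downward; lengths in mm; the calibration is good to about 2 mm. A picture is of the moment at which its call begins: read the wrist's pose just before it. camera_params takes no time and is no camera call; for the wrist camera it gives the pose at the moment of the call.
- manip.sign_off(): hands the job in; it is judged then, once.
The state is a dict: "clock": time; "joints": joint angles; "qd": joint speeds; "effort": joint torques, N m; "eef_pos": TCP position; "eef_rot": TCP orientation; "wrist_force": force on the tool from outside, world axes, zero at the start; "moment": the same for the moment, N m; "finger_gap": finger opening in mm; "finger_force": force on a finger pad.
Only numpy, scipy, OpenCV 4.12 (cv2) and the standard library are available. Lean on these libraries where they do the work, as an engineer would, in place of code of your own. Each camera call takes 0.05 s, during which the arm holds its last target. There are 200 camera calls.

## Working session

There is one attempt and no reset: what is moved stays moved. The work goes in short steps, Python scripts to look and compute and a shell command to move; the robot and the scene stay as the last step left them, time stands still between calls to the robot, and variables do not carry over. Pictures are saved under pics/ and viewed, at most 10 in all, crops included, and the job is handed in when it is done.

```bash
mkdir -p pics; python3 - <<'E'
from cell import manip
import cv2
print(manip.tip_reach, manip.read_state())
for n in("scene","top","wrist"):
    p=manip.camera_params(n);print(n,p)
    im=manip.camera(n);cv2.imwrite(f"pics/{n}0.png",im[:,:,::-1])
E
```

```text
14.0 {'clock': 0.0, 'joints': array([-1.35358153e+00,  3.00467089e-01,  1.52163419e+00, -2.15627891e-05,
        1.32070789e+00, -6.66145185e-02]), 'qd': array([ 0.00026428,  0.00090734, -0.00015954, -0.00083206,  0.00198907,
        0.00077865]), 'effort': array([ 3.26698946e-04, -5.31817102e+01, -3.52729797e+01,  7.08591565e-02,
        2.44798040e-02, -9.96976155e-05]), 'eef_pos': array([ 153.94442748, -527.73398132,  218.86606033]), 'eef_rot': array([-3.14037745e+00, -6.01384341e-05,  2.83834626e-01]), 'wrist_force': array([ 0.98231425, -0.6142583 ,  0.05025693]), 'moment': array([ 0.02513934, -0.00858012,  0.05246834]), 'finger_force': 0.0, 'finger_gap': 94.06786339569243}
scene {'fovy': 52.12291572327714, 'cx': 283.4232763785614, 'cy': 199.67748716963425, 'origin': array([1437.11117203, -288.2249827 ,  610.56353819]), 'attitude': array([-2.12664106, -0.01441653,  1.27578698])}
top {'fovy': 43.737561756176575, 'cx': 279.5723771802589, 'cy': 204.96282669568376, 'origin': array([ 386.11083759,  -32.39215311, 1151.9291747 ]), 'attitude': array([-2.93638819e+00, -2.31248671e-03, -1.54868274e+00])}
wrist {'fovy': 69.214415480008, 'cx': 282.45935082268284, 'cy': 208.40247512636918, 'origin': array([ 234.74794741, -504.95910373,  382.51786821]), 'attitude': array([ 2.85340107e+00,  1.58203854e-03, -1.28631696e+00])}
```

View pics/top0.png

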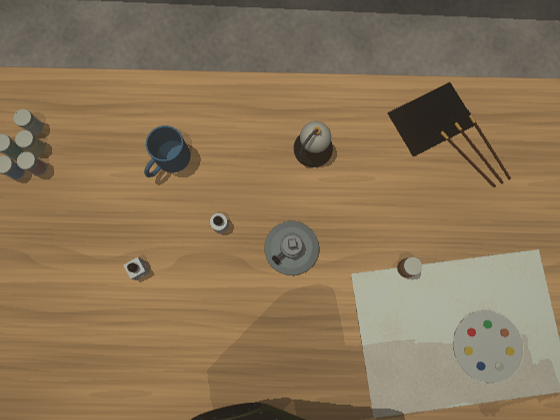

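View pics/scene0.png

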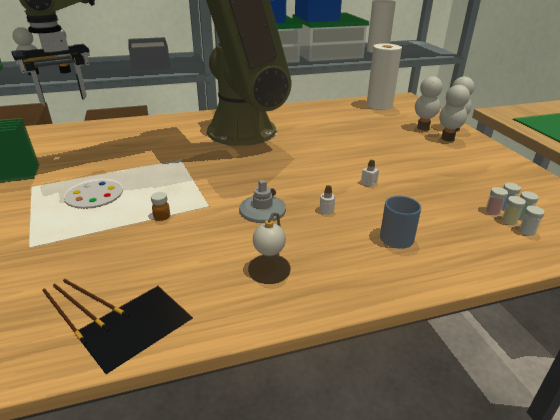

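The top view shows the square holder at about (135,268), the round one at (219,222), the stand at (292,247) with its drive at about (292,244), the bauble at (314,140), and the jar at (411,267). The scene view agrees with this.

```bash
cat > h.py <<'E'
import numpy as np, cv2
from scipy.spatial.transform import Rotation as Ro
from cell import manip
def ray(p,u,v):
    f=210/np.tan(np.radians(p["fovy"]/2))
    return Ro.from_euler("xyz",p["attitude"]).apply([(u-p["cx"])/f,(v-p["cy"])/f,1.])
def onz(p,u,v,z):
    d=ray(p,u,v); o=np.array(p["origin"]); return o+d*(z-o[2])/d[2]
def px(p,X):
    f=210/np.tan(np.radians(p["fovy"]/2)); c=Ro.from_euler("xyz",p["attitude"]).inv().apply(np.array(X)-p["origin"])
    return c[:2]/c[2]*f+[p["cx"],p["cy"]]
E
python3 - <<'E'
from h import *
p=manip.camera_params("top")
print("holder",onz(p,135,268,44),"stand foot",onz(p,292,248,18),"drive",onz(p,292,244,86),"round",onz(p,219,222,60))
im=cv2.imread("pics/top0.png")
a=cv2.resize(im[238:298,105:165],(390,390),interpolation=cv2.INTER_CUBIC);b=cv2.resize(im[218:278,262:322],(390,390),interpolation=cv2.INTER_CUBIC)
cv2.imwrite("pics/crop1.png",np.hstack([a,b]))
E
```

```text
holder [474.08180533 271.92199792  44.        ] stand foot [527.07592989 -58.95319155  18.        ] drive [526.85298552 -57.21818366  86.        ] round [573.65506911  97.47933079  60.        ]
```

View pics/crop1.png

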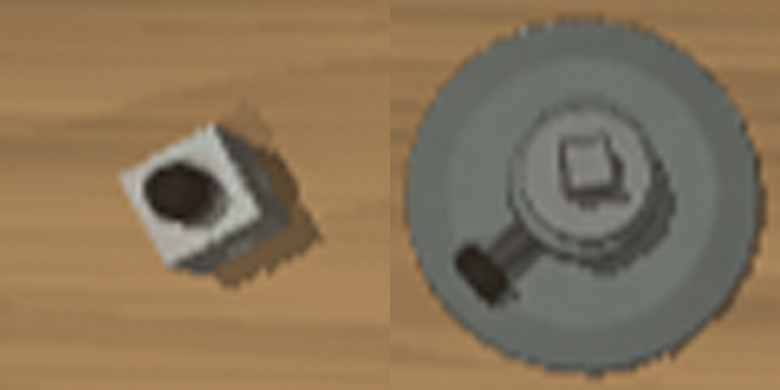

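The crop shows the holder's top-face corners at about (212,123), (262,212), (172,268) and (120,178). The drive's corners are at about (560,143), (605,137), (613,190) and (572,195), so it is turned by a small angle. I'll move over the stand for a closer look.

```bash
cat >> h.py <<'E'
def delta(X,yaw=None):
    "shift in tool axes (cm) and turn (5 deg units) to TCP X, tool-x yaw (rad)"
    s=manip.read_state(); R=Ro.from_euler("xyz",s["eef_rot"])
    d=R.inv().apply(np.array(X)-s["eef_pos"])/10
    t=None if yaw is None else -np.degrees((yaw-s["eef_rot"][2]+np.pi/4)%(np.pi/2)-np.pi/4)/5
    print("shift cm",d.round(2),"turn",t)
E
python3 - <<'E'
from h import *
p=manip.camera_params("top")
q=[onz(p,104.6+x/6.5,237.6+y/6.5,44)[:2] for x,y in[(212,123),(262,212),(172,268),(120,178)]]
q=np.array(q);print(q,q.mean(0))
for i in range(4):
    e=q[(i+1)%4]-q[i];print(np.hypot(*e),np.degrees(np.arctan2(e[1],e[0]))%90)
delta([527,-58,190])
E
```

```text
[[498.37314703 269.13195317]
 [469.90308475 250.70087234]
 [451.26967286 278.40883281]
 [479.85332354 297.59928703]] [474.84980705 273.96023634]
33.91532378135142 32.91839928817379
33.390644075430636 33.92055906505364
34.428166072820034 33.87657021847741
33.96134507842543 33.04657990616204
shift cm [ 48.97 -34.66   2.93] turn None
```

```bash
python3 -m creep '[[1,[4,-2.8,0.2],0],[1,[8,-5.7,0.5],0],[1,[12,-8.5,0.7],0],[1,[16,-11.3,1],0],[1,[20,-14.2,1.2],0],[1,[24.5,-17.3,1.5],0],[1,[29,-20.5,1.7],0],[1,[33,-23.4,2],0],[1,[37,-26.2,2.2],0],[1,[41,-29,2.5],0],[1,[45,-31.9,2.7],0],[1,[49,-34.7,2.9],0]]' && python3 -m creep '[[1,[0,0,0],0],[1,[0,0,0],0]]' && python3 - <<'E'
from h import *
import json
p=manip.camera_params("wrist");im=manip.camera("wrist")[:,:,::-1].copy()
cv2.imwrite("pics/w1.png",im);print(p,px(p,[527,-58,86]))
json.dump({k:np.array(v).tolist() for k,v in p.items()},open("w1.json","w"))
print(manip.read_state()["eef_pos"])
E
```

```text
clock: 1.35
eef_pos: [524.6, -60.0, 190.5]
eef_rot: [-3.142, 0.0, 0.284]
wrist_force: [0.1, -0.2, -0.3]
finger_gap: 94.3
finger_force: 0.0
clock: 1.55
eef_pos: [523.7, -61.3, 190.1]
eef_rot: [-3.141, 0.001, 0.286]
wrist_force: [-0.2, -0.1, 0.5]
finger_gap: 94.0
finger_force: 0.0
{'fovy': 69.214415480008, 'cx': 282.45935082268284, 'cy': 208.40247512636918, 'origin': array([604.6184254 , -38.20739033, 353.57492711]), 'attitude': array([ 2.85223534e+00,  9.66998618e-04, -1.28434126e+00])} [279.53200744 208.8063425 ]
[523.39090713 -62.22642454 190.3741754 ]
```

View pics/w1.png

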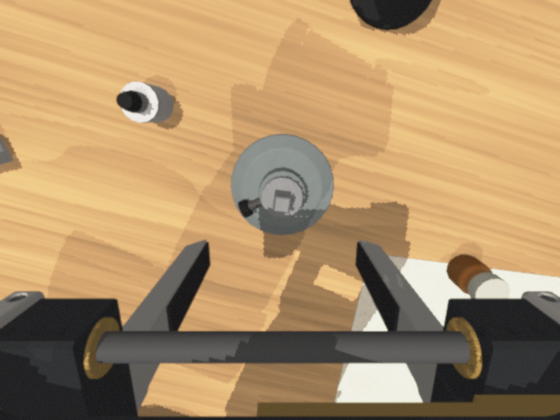

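The wrist view shows the stand at about (283,185), with the drive's top at about (283,200). The fingers are clear of it. I'll enlarge the drive.

```bash
python3 - <<'E'
from h import *
im=cv2.imread("pics/w1.png")[160:235,235:335]
cl=cv2.convertScaleAbs(im,alpha=1.6,beta=-20)
cv2.imwrite("pics/crop2.png",cv2.resize(cl,(800,600),interpolation=cv2.INTER_CUBIC))
E
```

```text
(no output)
```

View pics/crop2.png

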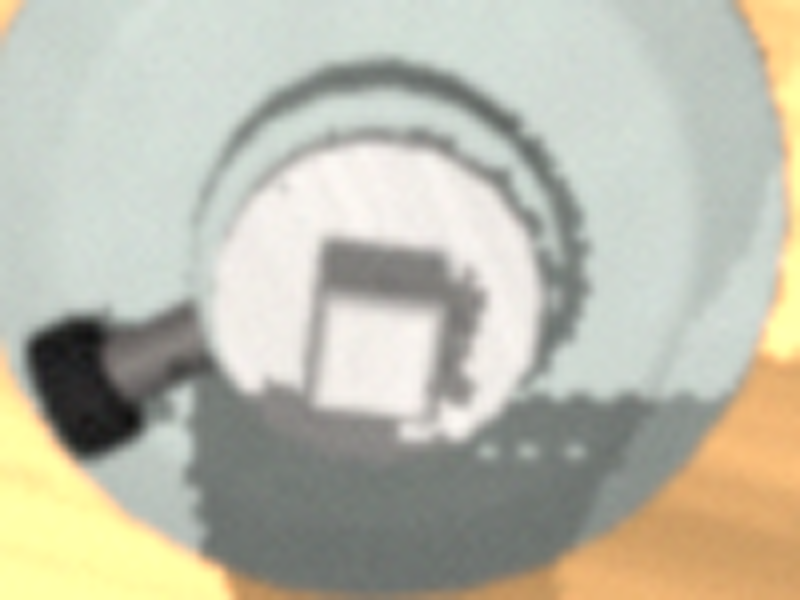

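The enlarged crop shows the drive's 11 mm top face with corners at about (326,294), (440,306), (432,418) and (314,406). The collar spans about 212 to 545 across.

```bash
python3 - <<'E'
from h import *
import json
p=json.load(open("w1.json"))
f=lambda x,y,z:onz(p,234.5+(x+.5)/8,159.5+(y+.5)/8,z)[:2]
q=np.array([f(x,y,86) for x,y in[(326,294),(440,306),(432,418),(314,406)]]);print(q.mean(0))
for i in range(4):
    e=q[(i+1)%4]-q[i];print(np.hypot(*e),np.degrees(np.arctan2(e[1],e[0]))%90)
# collar ellipse: left/right/top
print(f(212,295,60),f(545,295,60),f(378,132,60))
t=manip.camera_params("top");g=lambda x,y,z:onz(t,261.6+x/6.5,217.6+y/6.5,z)[:2]
q=np.array([g(x-390,y,86) for x,y in[(565,143),(605,137),(611,182),(572,187)]]);print(q.mean(0))
for i in range(4):
    e=q[(i+1)%4]-q[i];print(np.hypot(*e),np.degrees(np.arctan2(e[1],e[0]))%90)
delta([474.8,274,190],np.radians(33.4))
E
```

```text
[531.88784687 -58.74570168]
13.004680459876043 10.22737033331562
13.333056457169281 12.835984647742066
13.640942426496682 10.356314824823855
13.349971284645896 10.10120074469825
[526.5921047  -38.70195487] [538.30277048 -78.4227348 ] [552.09930185 -52.72337908]
[529.83332512 -57.37152185]
12.788353588538682 9.874527792356389
14.403617008519529 8.47202221539277
12.396569095296739 8.62057363952296
14.128079989188988 10.04571609114535
shift cm [  4.76 -33.64   0.04] turn -3.4233780529072413
```

```bash
python3 -m creep '[[1,[0.6,-4.2,0],-0.5],[1,[1.2,-8.4,0],-1],[1,[1.8,-12.6,0],-1.5],[1,[2.4,-16.8,0],-2],[1,[3,-21,0],-2.5],[1,[3.6,-25.2,0],-3],[1,[4.2,-29.4,0],-3.42],[1,[4.76,-33.6,0],-3.42],[1,[4.76,-33.6,0],-3.42],[1,[4.76,-33.6,0],-3.42],[1,[4.76,-33.6,0],-3.42]]' && python3 - <<'E'
from h import *
p=manip.camera_params("wrist");im=manip.camera("wrist")[:,:,::-1].copy()
u,v=px(p,[474.8,274,44]).astype(int);print(u,v,manip.read_state()["eef_pos"])
import json
json.dump({k:np.array(v).tolist() for k,v in p.items()},open("w2.json","w"))
c=im[v-45:v+45,u-60:u+60];print(u-60,v-45)
cv2.imwrite("pics/w2.png",cv2.resize(c,(800,600),interpolation=cv2.INTER_CUBIC))
E
```

```text
clock: 2.7
eef_pos: [475.8, 272.2, 190.8]
eef_rot: [3.141, 0.0, 0.58]
wrist_force: [-1.0, -0.5, 0.5]
finger_gap: 94.2
finger_force: 0.0
279 200 [475.85980237 272.21977126 190.85843244]
219 155
```

View pics/w2.png

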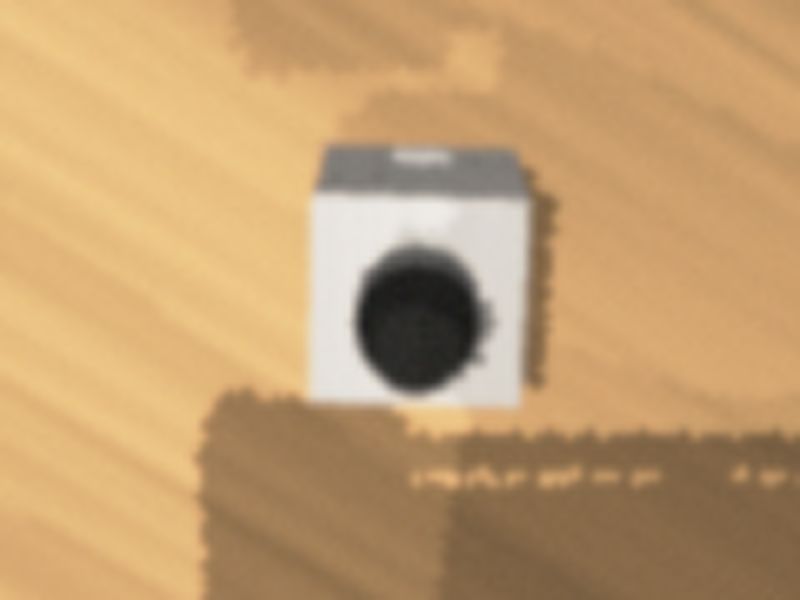

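The crop shows the holder's top face square to the gripper, with corners at about (311,195), (531,196), (521,406) and (309,402).

```bash
python3 - <<'E'
from h import *
import json
p=json.load(open("w2.json"))
f=lambda x,y,z:onz(p,218.5+(x+.5)/6.667,154.5+(y+.5)/6.667,z)[:2]
q=np.array([f(x,y,44) for x,y in[(311,195),(531,196),(521,406),(309,402)]]);c=q.mean(0);print(c)
for i in range(4):
    e=q[(i+1)%4]-q[i];print(np.hypot(*e),np.degrees(np.arctan2(e[1],e[0]))%90)
delta([*c,35-10],np.radians(33.3))
delta([*c,25])
E
```

```text
[476.55806849 273.38981625]
34.281924988140794 33.02700757521884
34.38642361012099 31.453787114401166
34.053502868862545 32.159627962211005
33.86543811111725 31.822758159303724
shift cm [ 0.12 -0.06 16.59] turn -0.013512207630957595
shift cm [ 0.12 -0.06 16.59] turn None
```

```bash
python3 -m creep '[[1,[0.1,-0.05,4],0.1],[1,[0.1,-0.05,8],0.1],[1,[0.1,-0.05,12],0.1],[1,[0.1,-0.05,14.5],0.1],[1,[0.1,-0.05,16],0.1],[1,[0.1,-0.05,16.6],0.1],[1,[0.1,-0.05,16.6],0.1],[1,[0.1,-0.05,16.6],0.1]]' && python3 -m creep '[[-0.4,[0,0,0],0],[-0.4,[0,0,0],0],[-0.4,[0,0,0],0],[-0.4,[0,0,0],0],[-0.4,[0,0,0],0],[-0.4,[0,0,0],0],[-0.4,[0,0,0],0],[-0.4,[0,0,0],0]]' 45
```

```text
clock: 3.55
eef_pos: [476.7, 275.0, 26.0]
eef_rot: [3.141, -0.002, 0.573]
wrist_force: [0.8, -0.4, -0.7]
finger_gap: 94.0
finger_force: 0.0
clock: 4.35
eef_pos: [476.0, 274.8, 24.7]
eef_rot: [3.142, -0.0, 0.574]
wrist_force: [0.4, 0.5, 0.0]
finger_gap: 33.7
finger_force: 44.9
```

```bash
python3 -m creep '[[-0.4,[0,0,-1],0],[-0.4,[0,0,-3],0],[-0.4,[0,0,-6],0],[-0.4,[0,0,-10],0],[-0.4,[0,0,-14],0],[-0.4,[0,0,-14.5],0],[-0.4,[0,0,-14.5],0],[-0.4,[0,0,-14.5],0]]' && python3 - <<'E'
from h import *
s=[manip.read_state() for _ in range(3)];print([x["eef_pos"] for x in s],s[0]["wrist_force"])
delta([531.9,-58.7,170],np.radians(10.2))
E
```

```text
clock: 5.15
eef_pos: [475.4, 274.6, 168.5]
eef_rot: [-3.141, 0.002, 0.574]
wrist_force: [0.4, -0.2, -1.5]
finger_gap: 33.8
finger_force: 44.9
[array([475.36114755, 274.55694101, 168.45634339]), array([475.36114755, 274.55694101, 168.45634339]), array([475.36114755, 274.55694101, 168.45634339])] [ 0.37949251 -0.21945045 -1.53511764]
shift cm [-13.33  31.06  -0.14] turn 4.531974681033736
```

```bash
python3 -m creep '[[-0.4,[-0.7,1.6,0],0.3],[-0.4,[-2,4.7,0],0.7],[-0.4,[-3.7,8.6,0],1.3],[-0.4,[-5.4,12.6,0],1.9],[-0.4,[-7.1,16.5,0],2.5],[-0.4,[-8.8,20.5,0],3.1],[-0.4,[-10.5,24.5,0],3.7],[-0.4,[-12,28,0],4.2],[-0.4,[-13,30.2,0],4.53],[-0.4,[-13.3,31,0],4.53],[-0.4,[-13.3,31,0],4.53],[-0.4,[-13.3,31,0],4.53]]' && python3 -m creep '[[-0.4,[0,0,0],0],[-0.4,[0,0,0],0]]' && python3 - <<'E'
from h import *
import json
s=manip.read_state();p=manip.camera_params("wrist");im=manip.camera("wrist")[:,:,::-1].copy()
X=s["eef_pos"];print(X,s["eef_rot"],px(p,X+[0,0,19]),px(p,[531.9,-58.7,86]))
json.dump({k:np.array(v).tolist() for k,v in p.items()},open("w3.json","w"))
cv2.imwrite("pics/w3f.png",im)
cv2.imwrite("pics/w3.png",cv2.resize(im[120:345,130:430],(800,600),interpolation=cv2.INTER_CUBIC))
E
```

```text
clock: 6.35
eef_pos: [532.1, -56.8, 169.0]
eef_rot: [-3.141, 0.001, 0.179]
wrist_force: [-1.0, 0.3, -1.1]
finger_gap: 33.8
finger_force: 44.9
clock: 6.55
eef_pos: [532.4, -56.8, 169.7]
eef_rot: [-3.142, 0.0, 0.18]
wrist_force: [-0.6, 0.5, -2.0]
finger_gap: 33.8
finger_force: 44.9
[532.35232435 -56.78493924 169.65869738] [-3.14152417e+00  5.79832424e-05  1.79690658e-01] [281.65940237 282.31913367] [284.14093052 221.24486671]
```

View pics/w3.png

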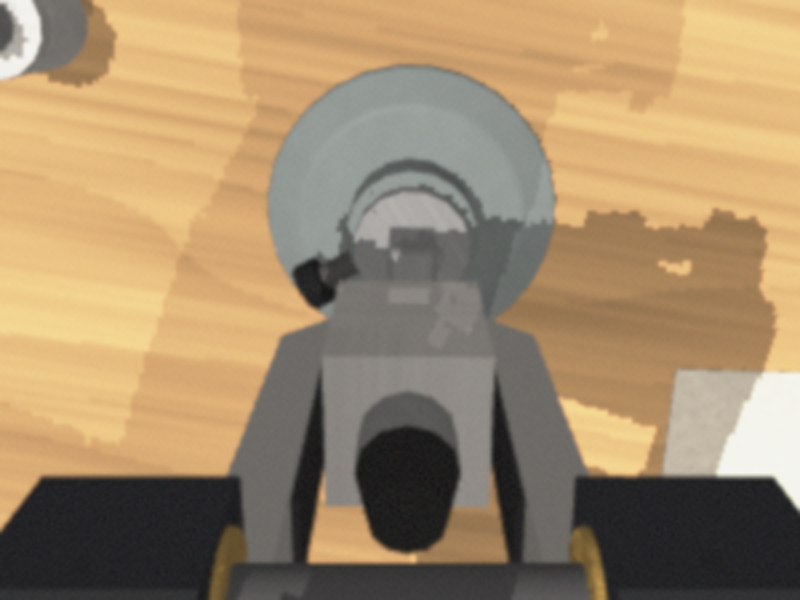

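The view shows the held holder with its top face at about (320..496, 357) to (325..488, 506) and its lower front edge at y≈283, from 336 to 482. Behind it is the drive, with its front edge at about x 390..437, y 228. The edges look parallel. Next I'll work out the offset.

```bash
python3 - <<'E'
from h import *
import json
p=json.load(open("w3.json"))
f=lambda x,y,z:onz(p,129.5+(x+.5)/2.6667,119.5+(y+.5)/2.6667,z)[:2]
X=np.array([532.35,-56.8]);yaw=.18
T=lambda a:np.round([(a-X)@[np.cos(yaw),np.sin(yaw)],(a-X)@[np.sin(yaw),-np.cos(yaw)]],2)
for n,a in dict(tl=f(320,357,188.7),tr=f(496,357,188.7),br=f(488,506,188.7),bl=f(325,506,188.7),bfl=f(336,283,144.7),bfr=f(482,283,144.7),
  dl=f(389,229,60),dr=f(438,229,60),cl=f(352,240,60),cr=f(472,240,60),ctop=f(411,188,60)).items(): print(n,T(a))
im=cv2.imread("pics/w3f.png")[185:240,255:315]
cv2.imwrite("pics/crop3.png",cv2.resize(cv2.convertScaleAbs(im,alpha=1.8,beta=-60),(654,600),interpolation=cv2.INTER_CUBIC))
E
```

```text
tl [ 16.76 -16.57]
tr [16.79 17.62]
br [-16.7   17.02]
bl [-16.73 -16.56]
bfl [ 16.18 -17.22]
bfr [16.2  18.76]
dl [ 5.76 -6.12]
dr [ 5.77 11.04]
cl [  1.73 -19.15]
cr [ 1.75 23.04]
ctop [20.48  1.56]
```

View pics/crop3.png

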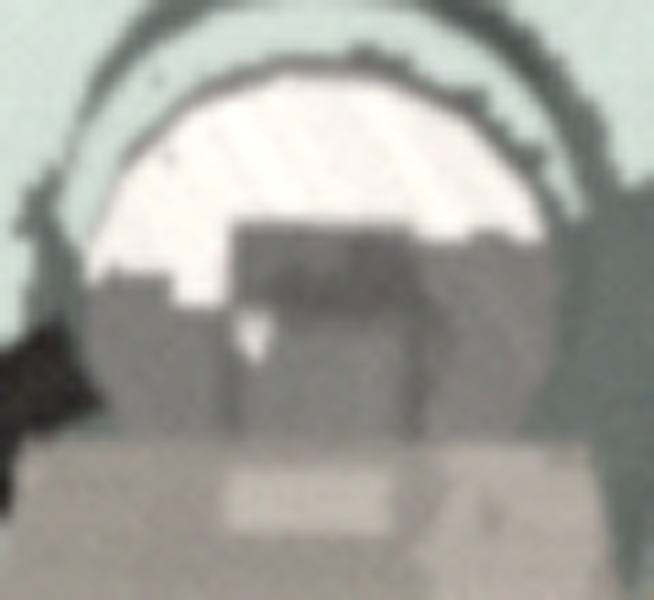

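The collar and drive lie about 1.5 mm to +y and 0.6 mm to −x of the holder in tool axes. I'll correct for that and go down.

```bash
python3 -m creep '[[-0.4,[-0.06,0.15,1.5],0],[-0.4,[-0.06,0.15,3],0],[-0.4,[-0.06,0.15,4.4],0],[-0.4,[-0.06,0.15,5.2],0],[-0.4,[-0.06,0.15,5.5],0],[-0.4,[-0.06,0.15,5.6],0],[-0.4,[-0.06,0.15,5.6],0],[-0.4,[-0.06,0.15,5.6],0]]' && python3 -m creep '[[-0.4,[0,0,0.1],0],[-0.4,[0,0,0.2],0],[-0.4,[0,0,0.3],0],[-0.4,[0,0,0.35],0],[-0.4,[0,0,0.35],0]]'
```

```text
clock: 7.4
eef_pos: [532.3, -59.3, 114.2]
eef_rot: [3.141, -0.001, 0.178]
wrist_force: [-0.3, -0.2, -2.3]
finger_gap: 33.8
finger_force: 44.9
clock: 7.9
eef_pos: [532.1, -59.3, 110.1]
eef_rot: [-3.142, 0.0, 0.178]
wrist_force: [0.8, 0.3, -1.0]
finger_gap: 33.7
finger_force: 44.9
```

```bash
for i in 1 2; do python3 -m creep '[[-0.4,[0,0,0.05],0],[-0.4,[0,0,0.1],0],[-0.4,[0,0,0.15],0],[-0.4,[0,0,0.15],0]]' | grep -E "pos|wrist|rot"; done; python3 -c "
from h import *;print(manip.read_state()['moment'])"
```

```text
eef_pos: [532.1, -59.3, 108.6]
eef_rot: [-3.142, 0.0, 0.178]
wrist_force: [0.2, 0.1, -2.6]
eef_pos: [532.1, -59.3, 107.1]
eef_rot: [-3.142, 0.0, 0.178]
wrist_force: [0.1, 0.1, -1.6]
[-0.01270983 -0.03713553  0.04477566]
```

```bash
for i in 1 2; do python3 -m creep '[[-0.4,[0,0,0.05],0],[-0.4,[0,0,0.1],0],[-0.4,[0,0,0.15],0],[-0.4,[0,0,0.15],0]]' | grep -E "pos|wrist|rot"; python3 -c "
from h import *;print(manip.read_state()['moment'])"; done
```

```text
eef_pos: [532.1, -59.2, 105.6]
eef_rot: [-3.141, 0.0, 0.178]
wrist_force: [-0.1, 1.6, -0.4]
[ 0.23345362  0.02836678 -0.04386946]
eef_pos: [532.1, -59.2, 104.1]
eef_rot: [-3.141, 0.0, 0.178]
wrist_force: [0.1, 2.3, -0.8]
[ 0.47867338  0.01501657 -0.03084265]
```

It has gone past the taper with little force and a slight side load in +y. I'll ease 0.4 mm that way and go on down to the ball.

```bash
python3 -m creep '[[-0.4,[0,-0.04,0],0],[-0.4,[0,-0.04,0.05],0],[-0.4,[0,-0.04,0.1],0],[-0.4,[0,-0.04,0.15],0],[-0.4,[0,-0.04,0.2],0],[-0.4,[0,-0.04,0.2],0]]' | grep -E "pos|wrist|rot"; python3 -c "
from h import *;print(manip.read_state()['moment'])";  python3 -m creep '[[-0.4,[0,0,0.05],0],[-0.4,[0,0,0.1],0],[-0.4,[0,0,0.15],0],[-0.4,[0,0,0.2],0],[-0.4,[0,0,0.2],0]]' | grep -E "pos|wrist|rot"; python3 -c "
from h import *;print(manip.read_state()['moment'])"
```

```text
eef_pos: [532.0, -58.9, 102.1]
eef_rot: [-3.142, 0.0, 0.178]
wrist_force: [0.1, 0.0, -1.3]
[-0.03320976 -0.03488877  0.03342827]
eef_pos: [532.0, -58.9, 100.1]
eef_rot: [-3.142, 0.0, 0.178]
wrist_force: [0.5, 0.6, -2.2]
[ 0.10007515 -0.01715682 -0.00232427]
```

```bash
for i in 1 2 3 4; do python3 -m creep '[[-0.4,[0,0,0.05],0],[-0.4,[0,0,0.1],0],[-0.4,[0,0,0.1],0]]' | grep -E "pos|wrist"; done; python3 -c "
from h import *;print(manip.read_state()['moment'])"
```

```text
eef_pos: [532.0, -58.9, 99.1]
wrist_force: [-0.4, 0.6, -1.6]
eef_pos: [532.0, -58.9, 98.1]
wrist_force: [-0.4, -0.1, -1.8]
eef_pos: [532.1, -59.0, 97.2]
wrist_force: [1.3, -0.9, -1.4]
eef_pos: [532.2, -59.0, 96.4]
wrist_force: [0.6, -2.4, 2.2]
[-0.39860782 -0.07335    -0.00563461]
```

```bash
for i in 1 2 3; do python3 -m creep '[[-0.4,[0,0,0.05],0],[-0.4,[0,0,0.1],0],[-0.4,[0,0,0.1],0]]' | grep -E "pos|wrist"; done; python3 -c "
from h import *;print(manip.read_state()['moment'])"
```

```text
eef_pos: [532.2, -59.0, 95.3]
wrist_force: [0.8, -2.4, 2.7]
eef_pos: [532.0, -59.0, 93.9]
wrist_force: [1.8, -3.4, -0.1]
eef_pos: [531.9, -59.0, 92.9]
wrist_force: [1.1, -3.8, -1.8]
[-1.02789073 -0.32079767 -0.02104611]
```

```bash
for i in 1 2 3 4 5; do python3 -m creep '[[-0.4,[0,0,0.05],0],[-0.4,[0,0,0.1],0],[-0.4,[0,0,0.1],0]]' | grep -E "pos|wrist|gap"; done; python3 -c "
from h import *;print(manip.read_state()['moment'])"
```

```text
eef_pos: [531.9, -59.0, 91.9]
wrist_force: [1.2, -5.0, -1.3]
finger_gap: 33.4
eef_pos: [531.9, -59.0, 90.9]
wrist_force: [1.5, -5.6, -1.2]
finger_gap: 33.6
eef_pos: [531.8, -59.0, 89.8]
wrist_force: [1.5, -5.8, -2.7]
finger_gap: 33.9
eef_pos: [531.7, -59.0, 88.7]
wrist_force: [1.1, -5.0, -4.1]
finger_gap: 33.2
eef_pos: [531.6, -58.8, 87.6]
wrist_force: [0.6, -3.4, -5.4]
finger_gap: 33.8
[-0.68370846 -0.22353695  0.05021699]
```

The ball is snapping in, since the holder is now being pulled down. I'll continue to the collar.

```bash
for i in 1 2 3 4 5 ; do python3 -m creep '[[-0.4,[0,0,0.03],0],[-0.4,[0,0,0.06],0],[-0.4,[0,0,0.06],0]]' | grep -E "pos|wrist"; done
```

```text
eef_pos: [531.9, -58.8, 87.4]
wrist_force: [0.2, -3.3, -4.2]
eef_pos: [532.1, -58.8, 87.1]
wrist_force: [0.9, -2.0, -2.9]
eef_pos: [532.0, -58.8, 86.4]
wrist_force: [-0.6, -1.2, -2.5]
eef_pos: [532.0, -58.9, 85.8]
wrist_force: [0.2, 0.2, -1.8]
eef_pos: [532.0, -58.9, 85.1]
wrist_force: [-0.3, -0.2, -1.2]
```

```bash
for i in 1 2 3 4 ; do python3 -m creep '[[-0.4,[0,0,0.03],0],[-0.4,[0,0,0.06],0],[-0.4,[0,0,0.06],0]]' | grep -E "pos|wrist"; done
```

```text
eef_pos: [532.1, -58.9, 84.7]
wrist_force: [-0.7, -0.5, 0.3]
eef_pos: [532.1, -58.9, 84.2]
wrist_force: [-2.3, 0.7, 5.3]
eef_pos: [532.1, -58.9, 83.9]
wrist_force: [-3.3, 0.3, 8.0]
eef_pos: [532.2, -58.9, 83.6]
wrist_force: [-5.1, 1.2, 11.6]
```

Contact is at TCP 84.7, which puts the underside at the collar's height, and the force climbs at the cushion spring's rate. I'll press once to about 18 N, ease off, then look.

```bash
python3 -m creep '[[-0.4,[0,0,0.04],0],[-0.4,[0,0,0.08],0],[-0.4,[0,0,0.08],0]]' | grep -E "pos|wrist";python3 -m creep '[[-0.4,[0,0,-0.05],0],[-0.4,[0,0,-0.12],0],[-0.4,[0,0,-0.2],0],[-0.4,[0,0,-0.2],0]]' | grep -E "pos|wrist"
```

```text
eef_pos: [532.2, -58.9, 83.1]
wrist_force: [-7.2, 1.2, 16.7]
eef_pos: [532.1, -58.9, 84.2]
wrist_force: [-2.5, 0.2, 5.5]
```

Open slowly enough to clear it without a nudge, then rise straight up.

```bash
python3 -m creep '[[-0.4,[0,0,-0.04],0],[-0.35,[0,0,-0.04],0],[-0.25,[0,0,-0.04],0],[0,[0,0,-0.04],0],[0.3,[0,0,-0.04],0],[0.6,[0,0,-0.04],0],[0.6,[0,0,-0.04],0],[0.6,[0,0,-0.04],0]]' 5 && python3 -m creep '[[0.6,[0,0,-1],0],[0.6,[0,0,-3],0],[0.6,[0,0,-6],0],[0.6,[0,0,-9],0],[0.6,[0,0,-11],0],[0.6,[0,0,-11],0],[0.6,[0,0,-11],0]]' && python3 - <<'E'
from h import *
a=manip.camera("wrist")[:,:,::-1];b=manip.camera("scene")[:,:,::-1]
s=cv2.resize(b[160:235,220:290],(390,418),interpolation=cv2.INTER_CUBIC)
cv2.imwrite("pics/end.png",np.hstack([cv2.resize(a[150:330,200:376],(409,418)),s]))
p=manip.camera_params("scene")
for z in(132,104,60):print(z,px(p,[531,-58.5,z]))
E
```

```text
clock: 18.4
eef_pos: [532.0, -58.9, 84.4]
eef_rot: [-3.142, 0.0, 0.178]
wrist_force: [-0.5, -0.5, -0.6]
finger_gap: 72.0
finger_force: 0.0
clock: 19.1
eef_pos: [531.9, -58.9, 194.2]
eef_rot: [3.142, -0.0, 0.178]
wrist_force: [0.1, 0.3, -0.3]
finger_gap: 75.4
finger_force: 0.0
132 [262.6612829  164.03654941]
104 [262.78711009 174.16605254]
60 [262.9779051  189.52567834]
```

View pics/end.png

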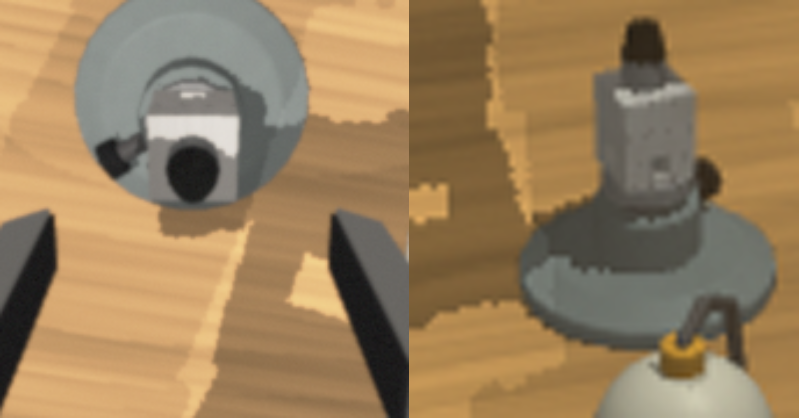

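The end view shows the barrel sitting flat on the collar. The plug's top is at scene row ≈163, against 164 predicted for fully home, and the fingers are clear.

```bash
python3 -c "
from cell import manip
print(manip.sign_off())"
```

```text
the job is handed in; nothing more can be done
None
```

The square-barrel holder is on the stand's drive, clicked past the spring ball, resting on the collar and released. The push never read above about 17 N, nothing else on the bench was touched, and I handed the job in at about 19 s.

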